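# Lock the pressure pot's bayonet lid and open its air valve

## Task

Close the adhesive pressure pot: set its blue lid on so that both lugs drop through the gaps in the collar, press it down against the rubber seal, quarter-turn it clockwise as far as it goes and let it spring up, locked, in its pockets. Only when it is locked, open the air by swinging the yellow valve lever all the way round until it is in line with its pipe. Leave everything else on the bench where it is.

Things in the scene. Friction and masses are not known exactly. Their poses are not given: they have to be found in the camera images.
- pot: The pot, fixed to the bench: a steel vessel on a 150 mm square base, with a thick aluminium collar (150 mm diameter) on top. Origin: on the bench, on the pot's vertical axis; z up. The collar has two gaps for the lid's lugs, on the pot's +x and -x axis (white marks). Air pipe and valve on its -y side.
- collar (a point): Centre of the collar's flat top, 135 mm above the bench, on the pot's axis; axes as the pot. The round mouth is 99 mm wide. The gaps at +x and -x are 32 mm wide at the mouth and reach out to radius 67 mm. A lug fits down through each gap; with the lugs in the gaps the lid can be turned only when pressed down, and only clockwise (seen from above).
- pocket (a point): Yellow mark on the collar's top above one of the two lock pockets, 85 degrees clockwise of a gap, 65 mm from the axis; the other pocket is opposite. Going clockwise from a gap: from 20 to 67 degrees a hold-down lip, underside 122 mm above the bench; from 67 to 103 degrees the pocket, roof 126 mm above the bench; then a solid stop, reached after about 88 degrees of turn.
- seal_top (a point): Centre of the sprung rubber seal ring's top (66 to 84 mm diameter), 122 mm above the bench when free; moves with the seal. A lid set on it lies with its underside 122 mm up and cannot turn. Seal force: 5.5 N at first, 10 N at 7 mm, 14 N at 12 mm, its end. Pressed 10 mm (underside at 112; at least 7 mm) the lid turns; let go in the pockets it springs up to 119 mm, locked.
- lid_grip (a point): Centre of the black grip of the loose blue lid (0.3 to 0.4 kg), 43 mm above the lid's underside; x along the grip, z up. The grip is 56 mm long (x), 26 mm wide, 30 mm high (28 to 58 mm above the underside), on a neck 24 mm across. The lid lies right way up on the bench, right or left of the pot. Turned half round it is the same lid.
- lid_lug (a point): Tip of one of the lid's two opposite steel lugs, at lug half height: 62 mm from the lid's centre along its x, 3.5 mm above its underside; axes as the lid. Lugs: 24 mm wide, 7 mm thick, flush with the underside. The lid's body is a plug 90 mm in diameter, 18 mm thick; a brass relief valve stands on it between +x and +y, 37 mm off centre, 18 mm high.
- valve (a joint): The air valve's lever, rad: 0 = shut (lever square to the pipe, pointing along the pot's -x), 1.571 = open (lever in line with the pipe, pointing along the pot's -y, away from the pot). It turns anticlockwise seen from above about a vertical axis, against a steady friction of 0.2 N m, and stays where it is left; stops at both ends.
- valve_grip (a point): Middle of the yellow sleeve of the valve lever, 75 mm from the lever's axis, 98 mm above the bench. The sleeve runs along x, 26 to 100 mm from the axis, 20 mm wide and 14 mm thick. x points from here to the lever's axis, z up.
- valve_axis (a point): The lever's axis at the same height, 150 mm from the pot's axis along the pot's -y. It turns with the lever. The pipe below it is 20 mm thick, its top 65 mm above the bench (the brass valve is 44 mm thick, top 77 mm).
- primer_tin: Bystander: closed can, 72 mm diameter, 100 mm high; at the start in the lid's other place, on the far side of the pot from the lid. Origin: centre of its underside.
- carton: Bystander: white carton with blue ends, 190 x 52 x 55 mm, lying behind the pot. Origin: centre of its underside, x along it.
- cartridge: Bystander: double-barrel adhesive cartridge lying on the bench, about 160 mm long, 62 mm wide, 23 mm high. Origin: on the bench under its barrels, x along it.
- cleaner: Bystander: white bottle with blue cap, 62 mm diameter, 170 mm high. Origin: centre of its underside.
- tape: Bystander: blue tape roll lying flat, 100 mm diameter, 25 mm high. Origin: centre of its underside.
- mixing_cup: Bystander: white plastic cup, 72 mm at the rim, 75 mm high. Origin: centre of its underside.
- spatula: Bystander: spatula lying flat, about 280 mm long. Origin: on the bench under it, x along it.

How it is judged:
By the outcome, as a careful person would: the job done as asked, in the order asked, and still so for the second after the job is handed in, with the robot touching nothing.
It also fails if it takes over 67 s, if anything falls off the work surface, if the arm or the gripper's body presses on something with over 40 N, if the wrist force passes 120 N, or if a joint passes its speed limit or range.

## Robot

A 7-joint arm with a two-finger parallel gripper is mounted at the origin on the work surface. World frame = base frame: x ahead of the robot, y to its left, z up, the work surface at z = 0. Lengths are in mm, angles in rad, forces in N, time in s.
With the tool pointing down it reaches from about 400 to 900 mm from the base axis. Payload 5.5 kg.
Tool frame: the origin (TCP) lies midway between the tips of the shut fingers; the grasp point (between the pads) lies 19 mm behind it (robot.grasp_offset is the z of the grasp point in the tool frame, in mm); z points along the fingers, x is the direction in which the jaws open and shut, and the axes are right-handed (so a half turn about z gives the same grasp; the last joint's range is limited). The gripper opens to 92 mm and grips with 3 to 60 N. Pads are 19 mm wide; open, the fingers measure 130 mm over their backs; the gripper's body (75 mm by 190 mm) begins 47 mm behind the grasp point.
Start: joints at [-1.05, 0.501, -0.427, 1.55, 0.221, 1.138, -0.21], TCP at [165.681, 628.53, 226.729] pointing down, gripper open.
Joint ranges: [-2.88, 2.88], [-0.31, 2.03], [-1.54, 1.56], [0.2, 2.42], [-1.41, 4.55], [0.19, 2.02], [-2.57, 2.57]. Speed limits (rad/s): [2.57, 2.57, 3.14, 3.14, 3.14, 3.14, 3.14].

## Interface

Orientations are given as a unit quaternion [x, y, z, w].
In Python, from rig import get_state, eyes, ticket, robot gives the robot as it stands.
- The arm moves only by the shell command python3 -m handwheel 'ROWS' [FORCE]. ROWS is JSON, a list of rows, each an object with "hand": the opening in per cent of the stroke, from 0 (shut) to 100 (fully open); "delta_pos": the shift along the tool's x, y, z in cm, a list of three; "rotation": the turn, a rotation vector about the tool's x, y, z in degrees, a list of three. In form: [{"hand": hand, "delta_pos": [dx, dy, dz], "rotation": [rx, ry, rz]}, ...]. A call has 1 to 5 rows; each row shifts and turns the pose as measured when the row begins, along the tool's axes as they then stand; what a row does not reach is not made up. A row lasts 1/10 s, in which the tool goes at most 50 mm and 8.59 degrees, less where a joint would pass 70% of its speed; a pose out of reach is approached as far as the arm can. A call is refused whole if a number of a shift passes 5 or a number of a turn 8.59, either way. A call with a gripper value outside its range is refused whole. The fingers move at their own pace and stop on an object; FORCE is the grip in N (left out, the last holds). Time passes only in rows, so rows that do not move let the fingers close. It gives the time, the measured TCP pose, the force and the opening at its end, in the units of the state.
- get_state(): the state, without advancing time (a new reading comes with each control period).
- eyes.read_camera(name): name is "scene" or "top" or "wrist"; returns the picture (384x512x3 uint8, red, green, blue); there is no depth.
- eyes.camera_params(name): a dict with "camera_matrix" (3x3 intrinsics, pixels), "world_from_camera" (4x4, takes a point from camera to world coordinates). Camera axes: x right, y down, z forward; pixel columns grow to the right and rows downward; lengths in mm; the calibration is good to about 2 mm. A picture is of the moment at which its call begins: read the wrist's pose just before it. camera_params takes no time and is no camera call; for the wrist camera it gives the pose at the moment of the call.
- ticket.close_job(): hands the job in, once; it reports no verdict.
The state is a dict: "time": time; "joint_pos": joint angles; "qd": joint speeds; "joint_torque": joint torques, N m; "tool_pos": TCP position; "tcp_rot": TCP orientation; "force": force on the tool from outside, world axes, zero at the start; "moment": the same for the moment, N m; "finger_gap": finger opening in mm.
Only numpy, scipy, OpenCV 4.12 (cv2) and the standard library are available. Lean on these libraries where they do the work, as an engineer would, in place of code of your own. Each camera call takes 0.05 s, during which the arm holds its last target.

## Working session

There is one attempt and no reset: what is moved stays moved. The work goes in short steps, Python scripts to look and compute and a shell command to move; the robot and the scene stay as the last step left them, time stands still between calls to the robot, and variables do not carry over. Pictures are saved under pics/ and viewed, and the job is handed in when it is done.

```bash
ls; mkdir -p pics
python3 - <<'E'
from rig import get_state, eyes, ticket, robot
import cv2
s=get_state(); print(s)
for n in ["scene","top","wrist"]:
    im=eyes.read_camera(n); cv2.imwrite(f"pics/{n}0.png",im[:,:,::-1]); p=eyes.camera_params(n); print(n,p)
E
```

```text
pics
{'time': 0.0, 'joint_pos': array([-1.04984773,  0.50184872, -0.42683093,  1.5514274 ,  0.22084888,
        1.13832896, -0.21028201]), 'qd': array([-1.16201171e-03, -3.24619919e-05, -1.81301578e-04, -5.43480619e-04,
        1.08558845e-03,  4.45013435e-04,  2.30660972e-03]), 'joint_torque': array([-5.15117663e-04, -5.66594803e+01, -5.81628710e+00, -2.79120845e+01,
       -6.86005759e-02,  3.06567480e-02,  1.86880015e-04]), 'tool_pos': array([165.54618631, 627.84445853, 225.69074873]), 'tcp_rot': array([ 7.92080594e-01,  6.10415753e-01, -7.79949397e-04,  5.77081772e-04]), 'force': array([-0.25053661,  0.32795511,  0.75302909]), 'moment': array([ 0.00882529, -0.016309  ,  0.02347406]), 'finger_gap': 91.99870643653819}
scene {'camera_matrix': array([[496.51360619,   0.        , 254.45858379],
       [  0.        , 496.51360619, 187.66474267],
       [  0.        ,   0.        ,   1.        ]]), 'world_from_camera': array([[-6.04709099e-01,  6.02656199e-01, -5.20703765e-01,
         1.34538961e+03],
       [ 7.96391877e-01,  4.49889279e-01, -4.04177703e-01,
         6.22600026e+02],

[... 553 characters left out ...]
290754e-02, -7.01353265e-02, -9.97302973e-01,
         1.05899567e+03],
       [ 0.00000000e+00,  0.00000000e+00,  0.00000000e+00,
         1.00000000e+00]])}
wrist {'camera_matrix': array([[282.17973617,   0.        , 254.51590146],
       [  0.        , 282.17973617, 194.29074662],
       [  0.        ,   0.        ,   1.        ]]), 'world_from_camera': array([[ 2.55602631e-01,  9.28332184e-01,  2.69938235e-01,
         9.22384430e+01],
       [ 9.66781053e-01, -2.45061407e-01, -7.26588075e-02,
         6.47340362e+02],
       [-1.30006587e-03,  2.79542953e-01, -9.60132307e-01,
         3.83844799e+02],
       [ 0.00000000e+00,  0.00000000e+00,  0.00000000e+00,
         1.00000000e+00]])}
```

View pics/scene0.png

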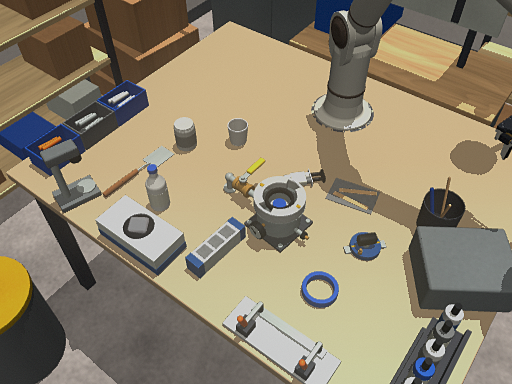

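View pics/top0.png

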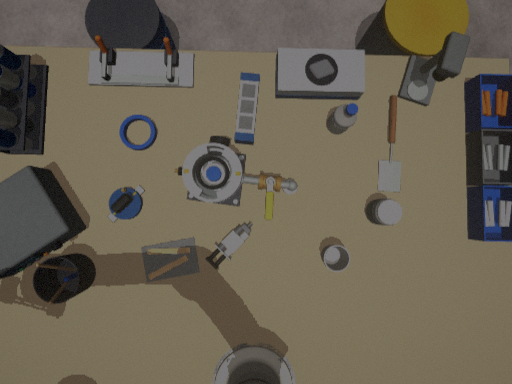

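View pics/wrist0.png

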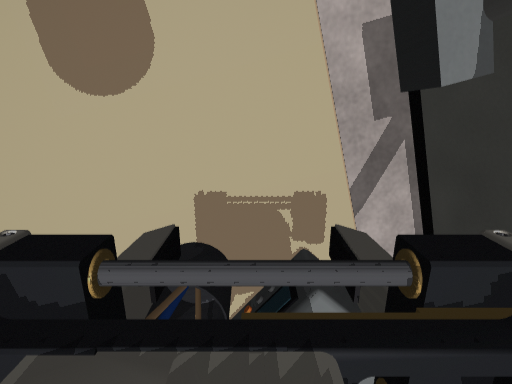

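The top view shows the pot at about (213,172), the lid at (125,203), and the valve lever at (269,205). I'll enlarge these areas.

```bash
cat > h.py <<'E'
import numpy as np, cv2
from rig import get_state, eyes, robot
from scipy.spatial.transform import Rotation as R
def ray(n,uv,z,p=None):
    p=p or eyes.camera_params(n); K=p["camera_matrix"]; T=p["world_from_camera"]
    uv=np.atleast_2d(np.array(uv,float)); d=np.c_[uv,np.ones(len(uv))]@np.linalg.inv(K).T@T[:3,:3].T
    o=T[:3,3]; return o+d*((z-o[2])/d[:,2])[:,None]
def proj(n,X,p=None):
    p=p or eyes.camera_params(n); K=p["camera_matrix"]; T=p["world_from_camera"]
    c=(np.atleast_2d(X)-T[:3,3])@T[:3,:3]; q=c@K.T; return q[:,:2]/q[:,2:]
E
python3 - <<'E'
import cv2
t=cv2.imread("pics/top0.png"); s=cv2.imread("pics/scene0.png")
cv2.imwrite("pics/topz.png",cv2.resize(t[120:240,90:310],None,fx=3.6,fy=3.6,interpolation=cv2.INTER_CUBIC))
cv2.imwrite("pics/scenez.png",cv2.resize(s[140:300,215:395],None,fx=3.7,fy=3.7,interpolation=cv2.INTER_CUBIC))
E
```

```text
(no output)
```

View pics/topz.png

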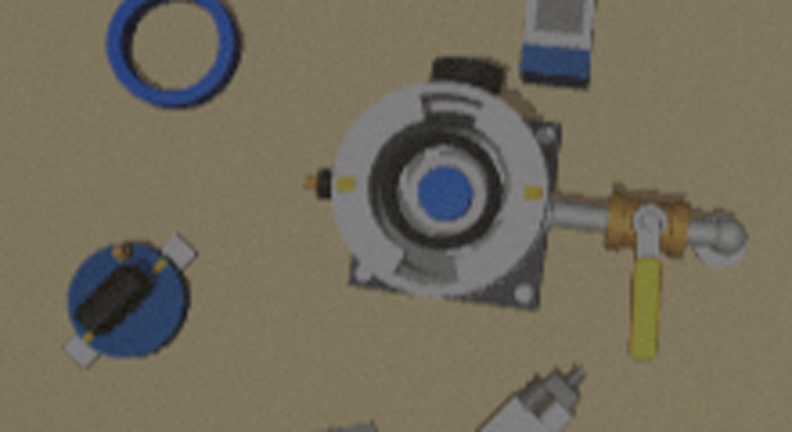

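View pics/scenez.png

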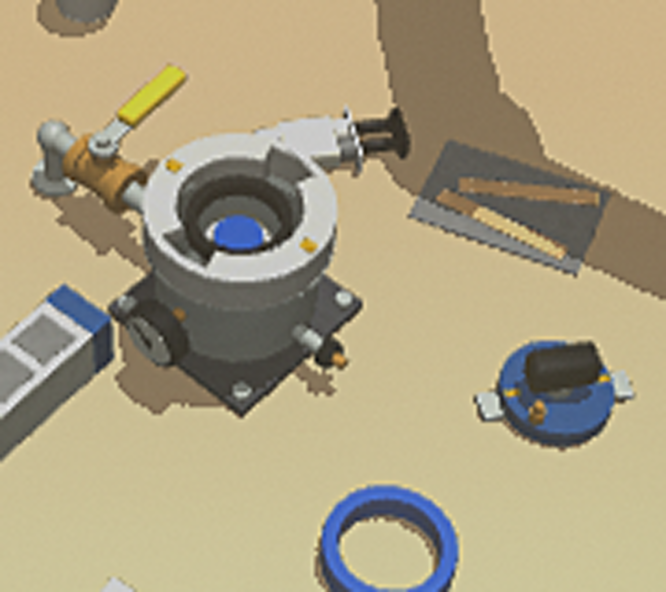

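Pot +x points roughly up in the top image and the lever points down, which is shut. Next I measure the pot, lid and lever from both cameras.

Run:
```python
from h import *
def blobs(n,lo,hi,box,amin=3):
    im=cv2.imread(f"pics/{n}0.png"); hsv=cv2.cvtColor(im,cv2.COLOR_BGR2HSV)
    m=cv2.inRange(hsv,lo,hi); x0,y0,x1,y1=box; k=np.zeros_like(m);k[y0:y1,x0:x1]=m[y0:y1,x0:x1]
    N,l,st,c=cv2.connectedComponentsWithStats(k)
    return [(st[i,4],c[i].round(2)) for i in range(1,N) if st[i,4]>=amin],k
for n,box in [("top",(90,120,310,240)),("scene",(215,140,395,300))]:
    b,k=blobs(n,(18,140,90),(34,255,255),box,2); print(n,"yellow",b)
    b,k=blobs(n,(100,120,60),(125,255,255),box,20); print(n,"blue",b)
    b,k=blobs(n,(0,0,0),(180,120,50),box,20); print(n,"dark",b)
```

```text
top yellow [(np.int32(2), array([176.5, 170.5])), (np.int32(8), array([185.5, 170.5])), (np.int32(12), array([237.5, 173. ])), (np.int32(6), array([278.67, 179.17])), (np.int32(2), array([276. , 178.5])), (np.int32(2), array([260. , 183.5])), (np.int32(2), array([274.5, 186. ])), (np.int32(5), array([278.2, 187.4])), (np.int32(2), array([274.5, 188. ])), (np.int32(2), array([122.5, 190. ])), (np.int32(2), array([133.5, 193.5])), (np.int32(149), array([269.  , 204.01])), (np.int32(3), array([114.33, 213.33]))]
top blue [(np.int32(297), array([136.98, 135.32])), (np.int32(119), array([244.16, 136.59])), (np.int32(158), array([213.3 , 173.38])), (np.int32(100), array([115.16, 196.35])), (np.int32(24), array([129.42, 190.54])), (np.int32(281), array([130.6 , 208.67]))]
top dark [(np.int32(39), array([127.03, 127.62])), (np.int32(20), array([154.3, 137.2])), (np.int32(117), array([220.16, 139.97])), (np.int32(40), array([243.72, 141.85])), (np.int32(340), array([209.94, 170.17])), (np.int32(22), array([180.  , 170.82])), (np.int32(233), array([121.45, 202.88]))]
scene yellow [(np.int32(121), array([255.44, 165.43])), (np.int32(37), array([235.73, 181.51])), (np.int32(47), array([245.98, 187.45])), (np.int32(9), array([261.44, 184.33])), (np.int32(9), array([298., 206.])), (np.int32(3), array([263.33, 224.67])), (np.int32(9), array([306.11, 236.67])), (np.int32(3), array([378., 242.])), (np.int32(4), array([353.25, 245.75])), (np.int32(10), array([360.1, 251.1]))]
scene blue [(np.int32(95), array([279.07, 202.46])), (np.int32(89), array([235.79, 223.33])), (np.int32(55), array([354.35, 238.64])), (np.int32(158), array([371.32, 250.89])), (np.int32(297), array([319.84, 284.95]))]
scene dark []
```

Run:
```python
from h import *
m=ray("top",[(185.5,170.5),(237.5,173)],135); print("top marks",m.round(1),m.mean(0).round(1), np.linalg.norm(m[0]-m[1]))
v=m[1]-m[0];print("ang +85cw mark dir",np.degrees(np.arctan2(v[1],v[0])),"-> pot yaw",np.degrees(np.arctan2(v[1],v[0]))+85)
m=ray("scene",[(261.44,184.33),(298,206)],135); print("scene marks",m.round(1),m.mean(0).round(1))
v=m[0]-m[1];print("pot yaw",np.degrees(np.arctan2(v[1],v[0]))+85)
print("lever top",ray("top",(269,204),105),"scene",ray("scene",(255.44,165.43),105))
for n,box in [("top",(105,183,148,223)),("scene",(340,228,395,265))]:
    im=cv2.imread(f"pics/{n}0.png"); x0,y0,x1,y1=box; c=im[y0:y1,x0:x1]
    g=cv2.cvtColor(c,cv2.COLOR_BGR2HSV)
    w=((g[...,1]<60)&(g[...,2]>110)).astype(np.uint8)
    N,l,st,ce=cv2.connectedComponentsWithStats(w)
    for i in range(1,N):
        if st[i,4]>8: print(n,"lug",st[i,4],ce[i]+[x0,y0],ray(n,ce[i]+[x0,y0],7).round(1))
    b=((g[...,0]>98)&(g[...,0]<128)&(g[...,1]>100)).astype(np.uint8)
    p=cv2.findNonZero(b); h=cv2.convexHull(p); e=cv2.fitEllipse(h); print(n,"blue ell",e, ray(n,np.array(e[0])+[x0,y0],18 if n=="top" else 12).round(1))
    y=((g[...,0]>=15)&(g[...,0]<35)&(g[...,1]>130)&(g[...,2]>90)).astype(np.uint8)
    N,l,st,ce=cv2.connectedComponentsWithStats(y)
    for i in range(1,N): print(n,"yel",st[i,4],ce[i]+[x0,y0],ray(n,ce[i]+[x0,y0],18).round(1))
```

```text
top marks [[576.6 181.7 135. ]
 [573.   51.6 135. ]] [574.8 116.6 135. ] 130.1326753237373
ang +85cw mark dir -91.5733951256203 -> pot yaw -6.573395125620294
scene marks [[574.6  50.2 135. ]
 [578.5 180.8 135. ]] [576.6 115.5 135. ]
pot yaw -6.696575060289177
lever top [[497.32153415 -30.30922631 105.        ]] scene [[501.55842494 -27.31502204 105.        ]]
top lug 44 [138.70454545 188.75      ] [[534.8 334.4   7. ]]
top lug 49 [111.71428571 217.12244898] [[453.5 406.5   7. ]]
top blue ell ((19.662382125854492, 20.065204620361328), (30.701644897460938, 31.493986129760742), 66.95511627197266) [[493.5 368.4  18. ]]
top yel 4 [122.5 189.5] [[531.3 376.1  18. ]]
top yel 4 [134.  193.5] [[520.7 343.6  18. ]]
top yel 3 [114.33333333 213.33333333] [[464.5 395.7  18. ]]
scene lug 36 [382.58333333 243.33333333] [[456.4 406.3   7. ]]
scene lug 38 [346.92105263 248.97368421] [[536.4 332.7   7. ]]
scene blue ell ((25.12603187561035, 16.533485412597656), (23.32822608947754, 31.131874084472656), 105.69007110595703) [[494.4 368.5  12. ]]
scene yel 4 [378.   241.75] [[467.5 395.   18. ]]
scene yel 5 [353.2 245.6] [[522.7 343.9  18. ]]
scene yel 14 [359.85714286 251.42857143] [[528.9 369.3  18. ]]
```

Both cameras agree. The pot axis is at about (575.5,116) with yaw −6.6°, and the lid centre is at about (494.5,369.5) with yaw −42°. The relief valve's position confirms which way the lid faces. I'll write a helper for the remaining move and go over the lid.

```bash
cat >> h.py <<'E'
def togo(pos,yaw):
    """remaining shift in tool axes (cm) and turn (deg) to reach TCP pos pointing down with tool x at world angle yaw"""
    s=get_state(); r=R.from_quat(s["tcp_rot"]); a=np.radians(yaw)
    x=np.array([np.cos(a),np.sin(a),0]); z=np.array([0,0,-1.]); y=np.cross(z,x)
    t=R.from_matrix(np.c_[x,y,z]); d=r.inv().apply(np.array(pos)-s["tool_pos"])/10
    rv=(r.inv()*t).as_rotvec(degrees=True); m=r.as_matrix()
    print("t",round(s["time"],2),"pos",s["tool_pos"].round(1),"yaw",np.degrees(np.arctan2(m[1,0],m[0,0])).round(2),"tilt",m[:2,2].round(4))
    print("delta cm",d.round(3),"rot",rv.round(2),"j",s["joint_pos"].round(2),"F",s["force"].round(1),"M",s["moment"].round(2),"gap",round(s["finger_gap"],1))
E
python3 -c "
from h import *
togo((494.5,369.5,170),48)"
```

```text
t 0.15 pos [165.6 628.  225.9] yaw 75.23 tilt [-0.0004 -0.0015]
delta cm [-16.601  38.392   5.614] rot [2.000e-02 9.000e-02 2.723e+01] j [-1.05  0.5  -0.43  1.55  0.22  1.14 -0.21] F [-1.   0.5 -0.2] M [0.03 0.03 0.02] gap 91.7
```

```bash
python3 -m handwheel '[{"hand":100,"delta_pos":[-1.66,3.84,0.2],"rotation":[0,0,0]},{"hand":100,"delta_pos":[-1.66,3.84,0.2],"rotation":[0,0,0]},{"hand":100,"delta_pos":[-1.66,3.84,0.2],"rotation":[0,0,0]},{"hand":100,"delta_pos":[-1.66,3.84,0.2],"rotation":[0,0,0]},{"hand":100,"delta_pos":[-1.66,3.84,0.2],"rotation":[0,0,0]}]' 60; python3 -c "
from h import *
togo((494.5,369.5,170),48)"
```

```text
time: 0.65
tool_pos: [325.4, 500.4, 213.4]
tcp_rot: [0.787, 0.617, -0.003, -0.002]
force: [-0.0, 0.7, -0.2]
finger_gap: 91.8
t 0.65 pos [325.4 500.4 213.4] yaw 76.19 tilt [-0.007   0.0004]
delta cm [-8.665 19.579  4.214] rot [-0.37  0.17 28.19] j [-0.73  0.42 -0.39  1.7   0.17  1.06  0.15] F [-0.   0.7 -0.2] M [ 0.02 -0.02 -0.05] gap 91.8
```

```bash
python3 -m handwheel '[{"hand":100,"delta_pos":[-2.0,4.4,0],"rotation":[0,0,0]},{"hand":100,"delta_pos":[-2.0,4.4,0],"rotation":[0,0,0]},{"hand":100,"delta_pos":[-2.0,4.4,0],"rotation":[0,0,0]},{"hand":100,"delta_pos":[-2.0,4.4,0],"rotation":[0,0,0]},{"hand":100,"delta_pos":[0,0,0],"rotation":[0,0,8]}]' 60; python3 -c "
from h import *
togo((494.5,369.5,170),48)"
```

```text
time: 1.15
tool_pos: [488.4, 367.2, 210.3]
tcp_rot: [0.831, 0.556, -0.004, 0.0]
force: [0.3, -0.5, -0.6]
finger_gap: 92.0
t 1.15 pos [488.4 367.2 210.3] yaw 67.61 tilt [-0.0057 -0.0046]
delta cm [0.469 0.488 4.023] rot [-0.14  0.4  19.61] j [-0.47  0.43 -0.29  1.67  0.14  1.07  0.38] F [ 0.3 -0.5 -0.6] M [-0.08 -0.   -0.01] gap 92.0
```

```bash
python3 -m handwheel '[{"hand":100,"delta_pos":[0.2,0.3,0],"rotation":[0,0,8]},{"hand":100,"delta_pos":[0.1,0.2,0],"rotation":[0,0,8]},{"hand":100,"delta_pos":[0,0,0],"rotation":[0,0,3.6]},{"hand":100,"delta_pos":[0,0,0],"rotation":[0,0,0]}]' 60; python3 -c "
from h import *
togo((494.5,369.5,170),48)
n='wrist';p=eyes.camera_params(n);im=eyes.read_camera(n); cv2.imwrite('pics/wrist1.png',im[:,:,::-1]);print(repr(p))
print(proj(n,[[494.5,369.5,58],[494.5+62*np.cos(np.radians(-42)),369.5+62*np.sin(np.radians(-42)),7],[494.5-62*np.cos(np.radians(-42)),369.5-62*np.sin(np.radians(-42)),7]],p))"
```

```text
time: 1.55
tool_pos: [496.9, 363.1, 208.4]
tcp_rot: [0.918, 0.397, -0.005, 0.002]
force: [-0.7, 0.1, -0.6]
finger_gap: 91.5
t 1.55 pos [496.9 363.1 208.4] yaw 46.76 tilt [-0.008 -0.007]
delta cm [ 0.343 -0.609  3.838] rot [-0.06  0.6  -1.24] j [-0.51  0.44 -0.22  1.66  0.1   1.07  0.06] F [-0.7  0.1 -0.6] M [-0.01 -0.03 -0.04] gap 91.5
{'camera_matrix': array([[282.17973617,   0.        , 254.51590146],
       [  0.        , 282.17973617, 194.29074662],
       [  0.        ,   0.        ,   1.        ]]), 'world_from_camera': array([[ 6.85609899e-01,  7.01134108e-01,  1.95831636e-01,
         4.42744134e+02],
       [ 7.27891898e-01, -6.56347608e-01, -1.98446976e-01,
         4.15855387e+02],
       [-1.06043175e-02,  2.78601472e-01, -9.60348254e-01,
         3.66420347e+02],
       [ 0.00000000e+00,  0.00000000e+00,  0.00000000e+00,
         1.00000000e+00]])}
[[258.9993001  177.10795751]
 [259.65015738 213.5916485 ]
 [257.89798978 118.75295921]]
```

View pics/wrist1.png

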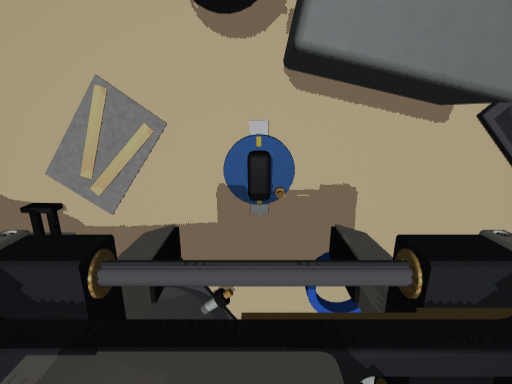

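The wrist view shows the whole lid at (259,170), with lugs at (259,127) and (259,208). The grip is vertical in the image, and the predicted position matches. Refining it now.

```bash
cat > lidm.py <<'E'
from h import *
p={'camera_matrix': np.array([[282.17973617,0,254.51590146],[0,282.17973617,194.29074662],[0,0,1]]),'world_from_camera':np.array([[6.85609899e-01,7.01134108e-01,1.95831636e-01,4.42744134e+02],[7.27891898e-01,-6.56347608e-01,-1.98446976e-01,4.15855387e+02],[-1.06043175e-02,2.78601472e-01,-9.60348254e-01,3.66420347e+02],[0,0,0,1]])}
im=cv2.imread("pics/wrist1.png");x0,y0,x1,y1=215,110,305,217;g=cv2.cvtColor(im[y0:y1,x0:x1],cv2.COLOR_BGR2HSV)
def big(m):
    N,l,st,c=cv2.connectedComponentsWithStats(m.astype(np.uint8)); return sorted([(st[i,4],c[i]+[x0,y0],st[i,:4]+[x0,y0,0,0]) for i in range(1,N)],key=lambda a:-a[0])[:3]
for a in big((g[...,1]<40)&(g[...,2]>90)): print("lug",a,ray("w",a[1],7,p).round(1))
for a in big(g[...,2]<40): print("grip",a,ray("w",a[1],58,p).round(1))
b=(g[...,0]>98)&(g[...,0]<128)&(g[...,1]>120)
h=cv2.convexHull(cv2.findNonZero(b.astype(np.uint8)));e=cv2.fitEllipse(h);print(e,ray("w",np.array(e[0])+[x0,y0],16,p))
E
python3 lidm.py
```

```text
lug (np.int32(280), array([258.   , 126.875]), array([249, 120,  19,  15])) [[455.6 404.4   7. ]]
lug (np.int32(167), array([258.84431138, 209.23952096]), array([251, 204,  17,  11])) [[535.3 331.5   7. ]]
lug (np.int32(4), array([257.5, 136. ]), array([256, 136,   4,   1])) [[463.3 396.4   7. ]]
grip (np.int32(1074), array([258.76163873, 175.12942272]), array([248, 151,  23,  50])) [[492.7 370.8  58. ]]
((43.643333435058594, 59.08878707885742), (69.18560028076172, 70.1891860961914), 89.53793334960938) [[493.68296245 369.91651684  16.        ]]
```

```bash
python3 -m handwheel '[{"hand":100,"delta_pos":[0.34,-0.6,2],"rotation":[0,0.5,-0.9]},{"hand":100,"delta_pos":[0,0,3.5],"rotation":[0,0,0]},{"hand":100,"delta_pos":[0,0,3.5],"rotation":[0,0,0]},{"hand":100,"delta_pos":[0,0,2],"rotation":[0,0,0]},{"hand":100,"delta_pos":[0,0,0],"rotation":[0,0,0]}]' 60; python3 -c "
from h import *
togo((494.3,369.3,24.5),47.6)"
```

```text
time: 2.1
tool_pos: [494.4, 372.0, 96.5]
tcp_rot: [0.912, 0.411, 0.001, -0.001]
force: [-1.1, -0.5, 0.6]
finger_gap: 91.6
t 2.1 pos [494.4 372.   96.5] yaw 48.53 tilt [0.0006 0.0028]
delta cm [-0.231  0.182  7.197] rot [-0.08 -0.14  0.93] j [-0.53  0.57 -0.21  1.74  0.15  0.85  0.04] F [-1.1 -0.5  0.6] M [-0.01  0.05  0.01] gap 91.6
```

```bash
python3 -m handwheel '[{"hand":100,"delta_pos":[-0.2,0.2,2.5],"rotation":[0,0,0.9]},{"hand":100,"delta_pos":[0,0,2.5],"rotation":[0,0,0]},{"hand":100,"delta_pos":[0,0,1.5],"rotation":[0,0,0]},{"hand":100,"delta_pos":[0,0,0],"rotation":[0,0,0]}]' 60; python3 -c "
from h import *
togo((494.3,369.3,24.5),47.6)"
```

```text
time: 2.5
tool_pos: [496.3, 372.0, 33.4]
tcp_rot: [0.914, 0.406, 0.003, -0.002]
force: [-0.5, -0.7, -0.6]
finger_gap: 92.0
t 2.5 pos [496.3 372.   33.4] yaw 47.94 tilt [0.0038 0.0065]
delta cm [-0.343  0.036  0.89 ] rot [-0.09 -0.42  0.34] j [-0.55  0.66 -0.19  1.76  0.17  0.73  0.02] F [-0.5 -0.7 -0.6] M [-0.08  0.03  0.02] gap 92.0
```

```bash
python3 -m handwheel '[{"hand":100,"delta_pos":[-0.35,0.03,0.9],"rotation":[0,-0.4,0.3]},{"hand":100,"delta_pos":[0,0,0],"rotation":[0,0,0]},{"hand":100,"delta_pos":[0,0,0],"rotation":[0,0,0]}]' 60; python3 -c "
from h import *
togo((494.3,369.3,24.5),47.6)"
```

```text
time: 2.8
tool_pos: [495.8, 370.8, 26.9]
tcp_rot: [0.915, 0.404, 0.002, -0.001]
force: [0.3, 0.2, -0.2]
finger_gap: 91.6
t 2.8 pos [495.8 370.8  26.9] yaw 47.67 tilt [0.002  0.0037]
delta cm [-0.211 -0.006  0.239] rot [-0.06 -0.23  0.07] j [-0.55  0.67 -0.18  1.77  0.17  0.72  0.01] F [ 0.3  0.2 -0.2] M [-0.05  0.   -0.02] gap 91.6
```

```bash
python3 -m handwheel '[{"hand":100,"delta_pos":[-0.3,0,0.3],"rotation":[0,-0.3,0]},{"hand":100,"delta_pos":[0,0,0],"rotation":[0,0,0]},{"hand":30,"delta_pos":[0,0,0],"rotation":[0,0,0]},{"hand":0,"delta_pos":[0,0,0],"rotation":[0,0,0]},{"hand":0,"delta_pos":[0,0,0],"rotation":[0,0,0]}]' 60; python3 -c "
from h import *
togo((494.3,369.3,24.5),47.6)"
```

```text
time: 3.3
tool_pos: [494.9, 369.4, 26.1]
tcp_rot: [0.915, 0.404, 0.001, -0.001]
force: [0.6, 1.1, 0.3]
finger_gap: 72.3
t 3.3 pos [494.9 369.4  26.1] yaw 47.69 tilt [0.0012 0.0016]
delta cm [-0.05  -0.035  0.157] rot [-0.01 -0.11  0.09] j [-0.55  0.67 -0.18  1.77  0.17  0.72  0.01] F [0.6 1.1 0.3] M [-0.05 -0.    0.03] gap 72.3
```

```bash
python3 -m handwheel '[{"hand":0,"delta_pos":[0,0,0],"rotation":[0,0,0]},{"hand":0,"delta_pos":[0,0,0],"rotation":[0,0,0]},{"hand":0,"delta_pos":[0,0,0],"rotation":[0,0,0]},{"hand":0,"delta_pos":[0,0,0],"rotation":[0,0,0]}]' 60; python3 -c "
from h import *
togo((494.3,369.3,24.5),47.6)"
```

```text
time: 3.7
tool_pos: [495.0, 369.5, 26.1]
tcp_rot: [0.915, 0.404, 0.001, -0.001]
force: [0.8, 1.2, 0.1]
finger_gap: 40.7
t 3.7 pos [495.  369.5  26.1] yaw 47.69 tilt [0.0013 0.0017]
delta cm [-0.06  -0.037  0.163] rot [-0.01 -0.12  0.09] j [-0.55  0.67 -0.18  1.77  0.17  0.72  0.01] F [0.8 1.2 0.1] M [-0.04  0.03 -0.06] gap 40.7
```

```bash
python3 -m handwheel '[{"hand":0,"delta_pos":[0,0,0],"rotation":[0,0,0]},{"hand":0,"delta_pos":[0,0,0],"rotation":[0,0,0]},{"hand":0,"delta_pos":[0,0,0],"rotation":[0,0,0]},{"hand":0,"delta_pos":[0,0,0],"rotation":[0,0,0]},{"hand":0,"delta_pos":[0,0,0],"rotation":[0,0,0]}]' 60; python3 -c "
from h import *
togo((494.3,369.3,224),47.6)"
```

```text
time: 4.2
tool_pos: [494.9, 369.5, 26.1]
tcp_rot: [0.915, 0.404, 0.001, -0.001]
force: [-0.3, -0.8, -0.7]
finger_gap: 25.5
t 4.2 pos [494.9 369.5  26.1] yaw 47.68 tilt [0.0012 0.0016]
delta cm [-1.6000e-02 -3.8000e-02 -1.9791e+01] rot [-0.01 -0.11  0.08] j [-0.55  0.67 -0.18  1.77  0.17  0.72  0.01] F [-0.3 -0.8 -0.7] M [-0.07  0.06 -0.03] gap 25.5
```

Gripped with a gap of 25.5 mm. Lifting, then checking the hold.

```bash
python3 -m handwheel '[{"hand":0,"delta_pos":[0,0,-2],"rotation":[0,0,0]},{"hand":0,"delta_pos":[0,0,-4],"rotation":[0,0,0]},{"hand":0,"delta_pos":[0,0,-4.5],"rotation":[0,0,0]},{"hand":0,"delta_pos":[0,0,-4.5],"rotation":[0,0,0]},{"hand":0,"delta_pos":[0,0,-4],"rotation":[0,0,0]}]' 60; python3 -c "
from h import *
togo((575.5,116,215),83.4)"
```

```text
time: 4.7
tool_pos: [488.1, 363.7, 210.2]
tcp_rot: [0.914, 0.405, -0.011, 0.002]
force: [0.8, 0.9, -3.0]
finger_gap: 25.3
t 4.7 pos [488.1 363.7 210.2] yaw 47.73 tilt [-0.0186 -0.0132]
delta cm [-12.461  23.129  -0.312] rot [ -0.67   1.15 -35.67] j [-0.51  0.43 -0.22  1.66  0.1   1.08  0.06] F [ 0.8  0.9 -3. ] M [ 0.06 -0.11  0.  ] gap 25.3
```

```bash
python3 -m handwheel '[{"hand":0,"delta_pos":[-2.1,3.8,-0.4],"rotation":[0,0.8,0]},{"hand":0,"delta_pos":[-2.1,3.8,0],"rotation":[0,0,0]},{"hand":0,"delta_pos":[-2.1,3.8,0],"rotation":[0,0,0]},{"hand":0,"delta_pos":[-2.1,3.8,0],"rotation":[0,0,0]},{"hand":0,"delta_pos":[-2.1,3.8,0],"rotation":[0,0,0]}]' 60; python3 -c "
from h import *
togo((575.5,116,225),83.4)"
```

```text
time: 5.2
tool_pos: [559.0, 165.6, 220.2]
tcp_rot: [0.911, 0.413, 0.002, -0.005]
force: [1.0, -0.5, -2.9]
finger_gap: 25.7
t 5.2 pos [559.  165.6 220.2] yaw 48.77 tilt [-0.0012  0.0101]
delta cm [-2.638  4.511 -0.532] rot [ -0.3   -0.51 -34.62] j [-0.2   0.36 -0.16  1.74  0.05  1.04  0.47] F [ 1.  -0.5 -2.9] M [-0.03 -0.06  0.02] gap 25.7
```

```bash
python3 -m handwheel '[{"hand":0,"delta_pos":[-1.4,2.4,-0.4],"rotation":[0,0,-8.5]},{"hand":0,"delta_pos":[-1.4,1.8,-0.1],"rotation":[0,0,-8.5]},{"hand":0,"delta_pos":[0,0,0],"rotation":[0,0,-8.5]},{"hand":0,"delta_pos":[0,0,0],"rotation":[0,0,-8.5]},{"hand":0,"delta_pos":[0,0,0],"rotation":[0,0,0]}]' 60; python3 -c "
from h import *
togo((575.5,116,225),83.4)"
```

```text
time: 5.7
tool_pos: [575.1, 101.3, 220.6]
tcp_rot: [0.749, 0.662, -0.002, -0.003]
force: [-0.3, 0.6, -4.0]
finger_gap: 25.9
t 5.7 pos [575.1 101.3 220.6] yaw 82.96 tilt [-0.0081  0.0021]
delta cm [ 1.462 -0.141 -0.434] rot [-0.47 -0.07 -0.44] j [-0.03  0.37 -0.24  1.73  0.1   1.06  1.15] F [-0.3  0.6 -4. ] M [-0.01 -0.01 -0.03] gap 25.9
```

```bash
python3 -m handwheel '[{"hand":0,"delta_pos":[1.5,-0.14,0],"rotation":[-0.4,0,-0.4]},{"hand":0,"delta_pos":[0,0,0],"rotation":[0,0,0]},{"hand":0,"delta_pos":[0,0,0],"rotation":[0,0,0]}]' 60
python3 - <<'E'
from h import *
togo((575.5,116,225),83.4)
for n in ["scene","top","wrist"]:
    im=eyes.read_camera(n)[:,:,::-1]; cv2.imwrite(f"pics/{n}2.png",im)
    z={"scene":im[140:300,215:395],"top":im[110:250,110:310],"wrist":im}[n]
    cv2.imwrite(f"pics/{n}2z.png",cv2.resize(z,None,fx=3.6 if n!="wrist" else 1,fy=3.6 if n!="wrist" else 1,interpolation=cv2.INTER_CUBIC))
E
```

```text
time: 6.0
tool_pos: [574.2, 118.6, 219.4]
tcp_rot: [0.749, 0.662, -0.001, -0.002]
force: [-0.5, -0.3, -4.0]
finger_gap: 25.5
t 6.0 pos [574.2 118.6 219.4] yaw 82.95 tilt [-0.0031  0.0016]
delta cm [-0.242  0.156 -0.556] rot [-0.19 -0.07 -0.45] j [-0.05  0.37 -0.25  1.73  0.1   1.06  1.11] F [-0.5 -0.3 -4. ] M [ 0.02  0.01 -0.01] gap 25.5
```

View pics/scene2z.png

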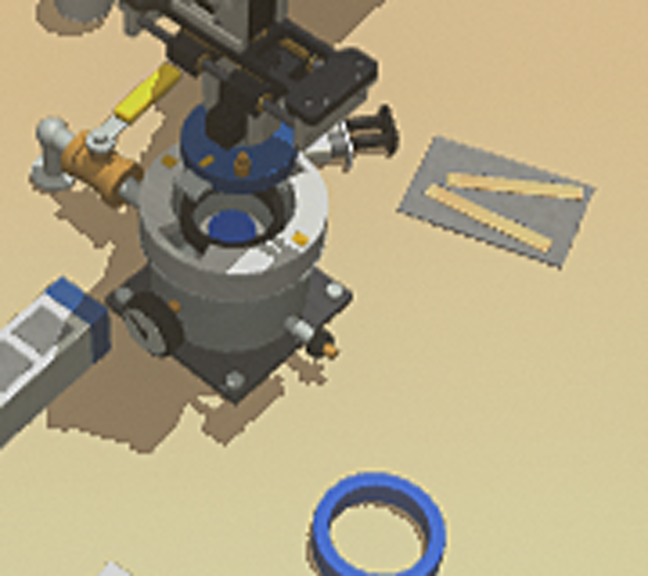

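View pics/wrist2z.png

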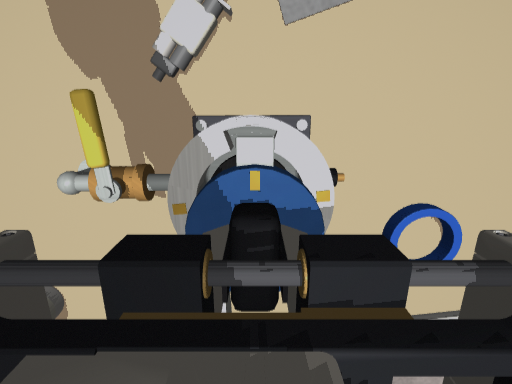

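View pics/top2z.png

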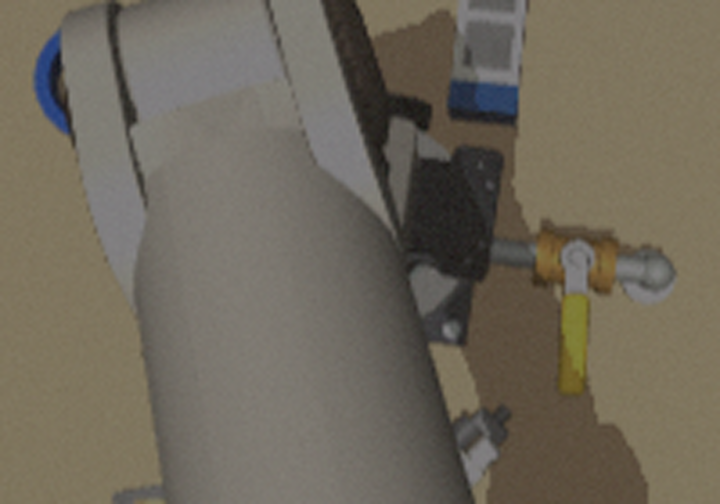

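The wrist view shows the collar marks at (180,208) and (323,196), and the near lug at (255,150) above the −x gap. I'll compute the pot pose and the lid pose in the hand from this picture.

Run:
```python
from h import *
n="wrist"; p=eyes.camera_params(n); s=get_state(); print(s["tool_pos"])
im=cv2.imread("pics/wrist2.png"); g=cv2.cvtColor(im,cv2.COLOR_BGR2HSV)
m=((g[...,0]>=15)&(g[...,0]<=32)&(g[...,1]>160)&(g[...,2]>110)).astype(np.uint8)
N,l,st,c=cv2.connectedComponentsWithStats(m)
for i in range(1,N):
    if st[i,4]>15: print(st[i],c[i].round(1),ray(n,c[i],135,p).round(1),ray(n,c[i],193.4+18,p).round(1))
# lug: bright grey
b=g[130:166,225:285]; w=((b[...,1]<40)&(b[...,2]>150)).astype(np.uint8)
N,l,st,c=cv2.connectedComponentsWithStats(w)
for i in range(1,N):
    if st[i,4]>100: print("lug",st[i],c[i]+[225,130])
q=cv2.resize(im[100:250,160:350],None,fx=4,fy=4,interpolation=cv2.INTER_CUBIC); cv2.imwrite("pics/w2q.png",q)
```

```text
[574.36511898 118.67953334 219.68508668]
[ 70  89  37  78 728] [ 87.1 113.9] [[483.3  -9.6 135. ]] [[488.4  33.5 211.4]]
[250 171  10  18 178] [254.6 179.6] [[555.5 121.  135. ]] [[537.9 123.  211.4]]
[317 191  13  10 119] [323.  195.4] [[577.5 180.1 135. ]] [[552.9 163.5 211.4]]
[173 204  14  10 116] [179.1 208.4] [[573.7  49.7 135. ]] [[550.3  74.1 211.4]]
lug [  11    0   49   36 1315] [259.52927757 148.97034221]
```

View pics/w2q.png

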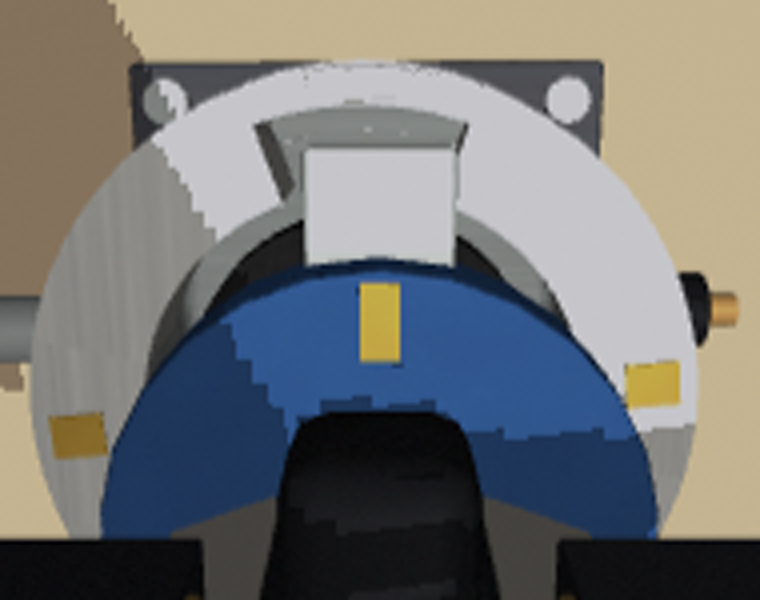

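Run:
```python
from h import *
n="wrist"; p=eyes.camera_params(n); s=get_state(); t=s["tool_pos"]
for uv,z in [((236,137),200.5),((273.8,137),200.5),((254.9,137),200.5)]:
    P=ray(n,uv,z,p)[0]; d=P-t; print(P.round(1),np.hypot(*d[:2]).round(1),np.degrees(np.arctan2(-d[1],-d[0])).round(2))
togo((575.6,115.5,175),83.4)
```

```text
[512.2 114.6 200.5] 62.3 3.71
[515.1 137.8 200.5] 62.3 -17.9
[513.6 126.2 200.5] 61.2 -7.09
t 6.15 pos [574.4 118.7 219.7] yaw 83.01 tilt [-0.0027  0.002 ]
delta cm [-0.308  0.175  4.467] rot [-0.17 -0.1  -0.39] j [-0.05  0.37 -0.25  1.73  0.1   1.06  1.12] F [-0.5 -0.5 -3.7] M [-0.01 -0.02 -0.  ] gap 25.8
```

```bash
python3 -m handwheel '[{"hand":0,"delta_pos":[-0.3,0.17,2.2],"rotation":[-0.1,-0.1,-0.4]},{"hand":0,"delta_pos":[0,0,2.2],"rotation":[0,0,0]},{"hand":0,"delta_pos":[0,0,0],"rotation":[0,0,0]},{"hand":0,"delta_pos":[0,0,0],"rotation":[0,0,0]}]' 60; python3 -c "
from h import *
togo((575.6,115.5,170),83.4)"
```

```text
time: 6.55
tool_pos: [577.1, 115.7, 176.5]
tcp_rot: [0.747, 0.665, 0.001, 0.001]
force: [-0.3, -0.3, -2.9]
finger_gap: 25.6
t 6.55 pos [577.1 115.7 176.5] yaw 83.34 tilt [ 0.0023 -0.0001]
delta cm [-0.034 -0.148  0.651] rot [ 0.13 -0.01 -0.06] j [-0.06  0.42 -0.24  1.76  0.12  0.97  1.11] F [-0.3 -0.3 -2.9] M [ 0.02 -0.05  0.03] gap 25.6
```

```bash
python3 -m handwheel '[{"hand":0,"delta_pos":[0,-0.2,0.6],"rotation":[0,0,0]},{"hand":0,"delta_pos":[0,0,0.7],"rotation":[0,0,0]},{"hand":0,"delta_pos":[0,0,0],"rotation":[0,0,0]}]' 60; python3 -c "
from h import *
togo((575.6,115.5,150),83.4)
n='wrist';im=eyes.read_camera(n)[:,:,::-1]; cv2.imwrite('pics/w3.png',cv2.resize(im[100:250,160:350],None,fx=4,fy=4,interpolation=cv2.INTER_CUBIC))"
```

```text
time: 6.85
tool_pos: [576.4, 116.2, 165.0]
tcp_rot: [0.747, 0.665, 0.002, 0.002]
force: [-0.7, -0.3, -3.1]
finger_gap: 25.5
t 6.85 pos [576.4 116.2 165. ] yaw 83.3 tilt [0.0057 0.0004]
delta cm [-0.076 -0.076  1.5  ] rot [ 0.32 -0.06 -0.1 ] j [-0.06  0.43 -0.24  1.78  0.12  0.94  1.11] F [-0.7 -0.3 -3.1] M [-0.01  0.06  0.05] gap 25.5
```

View pics/w3.png

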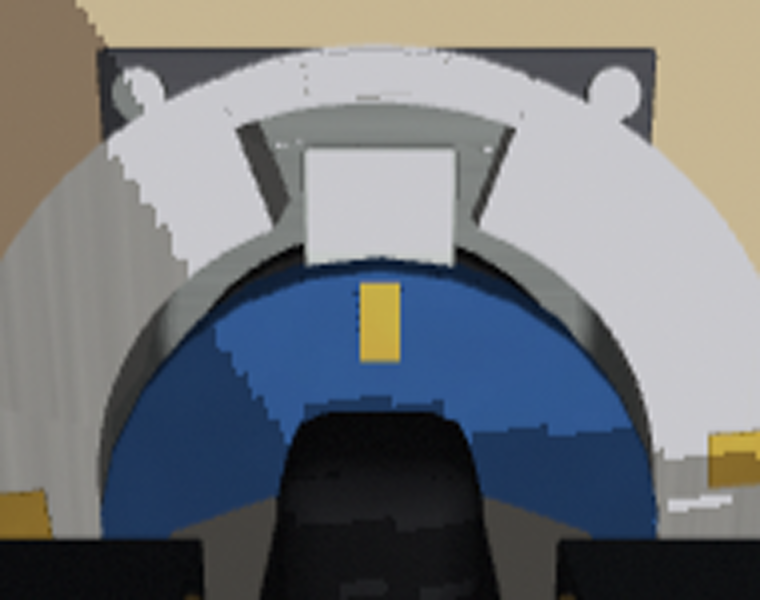

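The lug is centred in the gap. Lowering now.

```bash
python3 -m handwheel '[{"hand":0,"delta_pos":[-0.05,-0.1,0.7],"rotation":[0.3,0,0]},{"hand":0,"delta_pos":[0,0,0.7],"rotation":[0,0,0]},{"hand":0,"delta_pos":[0,0,0.2],"rotation":[0,0,0]},{"hand":0,"delta_pos":[0,0,0],"rotation":[0,0,0]}]' 60; python3 -c "
from h import *
togo((575.6,115.5,138),83.4)"
```

```text
time: 7.3
tool_pos: [576.2, 116.0, 148.8]
tcp_rot: [0.747, 0.665, 0.001, 0.0]
force: [-0.1, 1.0, -4.2]
finger_gap: 25.7
t 7.3 pos [576.2 116.  148.8] yaw 83.3 tilt [0.0021 0.0015]
delta cm [-0.057 -0.058  1.084] rot [ 0.11 -0.1  -0.1 ] j [-0.06  0.45 -0.24  1.79  0.13  0.91  1.1 ] F [-0.1  1.  -4.2] M [-0.01  0.01 -0.02] gap 25.7
```

```bash
python3 -m handwheel '[{"hand":0,"delta_pos":[-0.05,-0.05,0.4],"rotation":[0,0,0]},{"hand":0,"delta_pos":[0,0,0.4],"rotation":[0,0,0]},{"hand":0,"delta_pos":[0,0,0.3],"rotation":[0,0,0]},{"hand":0,"delta_pos":[0,0,0],"rotation":[0,0,0]}]' 60; python3 -c "
from h import *
togo((575.6,115.5,138),83.4)"
```

```text
time: 7.7
tool_pos: [576.5, 116.0, 140.6]
tcp_rot: [0.747, 0.665, 0.002, 0.001]
force: [-2.4, -0.3, 6.8]
finger_gap: 25.6
t 7.7 pos [576.5 116.  140.6] yaw 83.3 tilt [0.0041 0.0015]
delta cm [-0.064 -0.085  0.258] rot [ 0.22 -0.11 -0.1 ] j [-0.06  0.46 -0.23  1.8   0.13  0.89  1.1 ] F [-2.4 -0.3  6.8] M [-0.18  0.98 -0.01] gap 25.6
```

```bash
python3 -m handwheel '[{"hand":0,"delta_pos":[-0.05,-0.05,0.4],"rotation":[0.2,0,0]},{"hand":0,"delta_pos":[0,0,0.1],"rotation":[0,0,0]},{"hand":0,"delta_pos":[0,0,0.1],"rotation":[0,0,0]}]' 60; python3 -c "
from h import *
togo((575.6,115.5,138),-4.6)"
```

```text
time: 8.0
tool_pos: [576.5, 116.0, 138.4]
tcp_rot: [0.747, 0.665, 0.002, 0.0]
force: [-3.9, -1.9, 8.6]
finger_gap: 25.7
t 8.0 pos [576.5 116.  138.4] yaw 83.31 tilt [0.0026 0.0017]
delta cm [-0.063 -0.084  0.037] rot [ 2.000e-02 -1.900e-01  8.791e+01] j [-0.06  0.47 -0.23  1.8   0.13  0.89  1.1 ] F [-3.9 -1.9  8.6] M [-0.24  1.11 -0.04] gap 25.7
```

```bash
python3 -m handwheel '[{"hand":0,"delta_pos":[0,-0.15,0.1],"rotation":[0,0,3]},{"hand":0,"delta_pos":[0,0,0.1],"rotation":[0,0,4]},{"hand":0,"delta_pos":[0,0,0.1],"rotation":[0,0,4]}]' 60; python3 -c "
from h import *
togo((575.6,115.5,138),-4.6)"
```

```text
time: 8.3
tool_pos: [578.6, 115.7, 140.3]
tcp_rot: [0.809, 0.588, 0.005, 0.003]
force: [-2.0, -2.1, 7.5]
finger_gap: 25.7
t 8.3 pos [578.6 115.7 140.3] yaw 72.01 tilt [0.0106 0.0012]
delta cm [-0.114 -0.278  0.223] rot [ 0.3  -0.59 76.61] j [-0.1   0.46 -0.19  1.8   0.11  0.88  0.92] F [-2.  -2.1  7.5] M [-0.63  0.87  0.15] gap 25.7
```

```bash
python3 -m handwheel '[{"hand":0,"delta_pos":[-0.1,-0.3,0.4],"rotation":[0.3,-0.5,0]},{"hand":0,"delta_pos":[0,-0.1,0.2],"rotation":[0,0,0]}]' 60; python3 -c "
from h import *
togo((575.6,115.5,138),-4.6)"
```

```text
time: 8.5
tool_pos: [578.8, 115.9, 138.4]
tcp_rot: [0.81, 0.586, 0.003, 0.006]
force: [-4.0, -2.1, 8.3]
finger_gap: 25.6
t 8.5 pos [578.8 115.9 138.4] yaw 71.81 tilt [ 0.0121 -0.0049]
delta cm [-0.143 -0.292  0.041] rot [ 0.67 -0.45 76.41] j [-0.1   0.46 -0.19  1.8   0.12  0.88  0.91] F [-4.  -2.1  8.3] M [-0.14  1.45  0.14] gap 25.6
```

```bash
python3 -m handwheel '[{"hand":0,"delta_pos":[-0.15,-0.6,0.2],"rotation":[0.7,-0.4,0]},{"hand":0,"delta_pos":[-0.1,-0.5,0.2],"rotation":[0.5,-0.3,0]}]' 60; python3 -c "
from h import *
togo((575.6,115.5,138),-4.6)"
```

```text
time: 8.7
tool_pos: [576.0, 116.4, 139.9]
tcp_rot: [0.811, 0.585, -0.0, 0.005]
force: [4.0, -2.2, 7.2]
finger_gap: 25.5
t 8.7 pos [576.  116.4 139.9] yaw 71.66 tilt [ 0.0058 -0.0086]
delta cm [-0.099 -0.015  0.19 ] rot [ 0.64 -0.   76.26] j [-0.11  0.46 -0.18  1.8   0.12  0.89  0.9 ] F [ 4.  -2.2  7.2] M [-0.31 -0.81 -0.04] gap 25.5
```

```bash
python3 -m handwheel '[{"hand":0,"delta_pos":[-0.05,-0.05,0.4],"rotation":[0.3,0,4]},{"hand":0,"delta_pos":[0,-0.1,0.3],"rotation":[0.1,0,5]},{"hand":0,"delta_pos":[0,-0.1,0.3],"rotation":[0.1,0,5]}]' 60; python3 -c "
from h import *
togo((575.6,115.5,138),-4.6)"
```

```text
time: 9.0
tool_pos: [578.0, 117.0, 136.0]
tcp_rot: [0.878, 0.479, 0.002, 0.003]
force: [-3.6, -2.7, 18.7]
finger_gap: 25.7
t 9.0 pos [578. 117. 136.] yaw 57.22 tilt [ 0.0073 -0.0038]
delta cm [-0.26  -0.118 -0.203] rot [ 0.4  -0.29 61.82] j [-0.15  0.46 -0.13  1.8   0.08  0.88  0.68] F [-3.6 -2.7 18.7] M [-0.37  1.09  0.48] gap 25.7
```

```bash
python3 -m handwheel '[{"hand":0,"delta_pos":[-0.3,-0.2,0],"rotation":[0.3,-0.2,5]},{"hand":0,"delta_pos":[-0.1,-0.1,0.15],"rotation":[0,0,6]},{"hand":0,"delta_pos":[-0.1,-0.1,0.15],"rotation":[0,0,6]}]' 60; python3 -c "
from h import *
togo((575.6,115.5,138),-4.6)"
```

```text
time: 9.3
tool_pos: [577.6, 115.4, 139.3]
tcp_rot: [0.941, 0.338, 0.006, 0.003]
force: [-1.7, -2.4, 7.3]
finger_gap: 25.9
t 9.3 pos [577.6 115.4 139.3] yaw 39.54 tilt [ 0.0132 -0.0025]
delta cm [-0.146 -0.134  0.123] rot [ 0.37 -0.7  44.14] j [-0.2   0.45 -0.06  1.81  0.04  0.87  0.41] F [-1.7 -2.4  7.3] M [-0.65  0.75  0.19] gap 25.9
```

```bash
python3 -m handwheel '[{"hand":0,"delta_pos":[-0.2,-0.2,0.3],"rotation":[0.3,-0.6,5]},{"hand":0,"delta_pos":[-0.1,-0.1,0.2],"rotation":[0,-0.2,6]},{"hand":0,"delta_pos":[-0.1,-0.1,0.2],"rotation":[0,-0.2,6]}]' 60; python3 -c "
from h import *
togo((575.6,115.5,138),-4.6)"
```

```text
time: 9.6
tool_pos: [576.9, 115.3, 138.2]
tcp_rot: [0.982, 0.189, 0.002, 0.004]
force: [-2.0, -1.7, 9.1]
finger_gap: 25.9
t 9.6 pos [576.9 115.3 138.2] yaw 21.76 tilt [ 0.006  -0.0077]
delta cm [-0.11  -0.069  0.015] rot [ 0.49 -0.27 26.36] j [-0.26  0.46  0.01  1.8   0.01  0.88  0.13] F [-2.  -1.7  9.1] M [-0.14  0.78  0.17] gap 25.9
```

```bash
python3 -m handwheel '[{"hand":0,"delta_pos":[-0.15,-0.1,0.2],"rotation":[0.4,-0.3,6]},{"hand":0,"delta_pos":[-0.1,-0.1,0.2],"rotation":[0.1,-0.1,6]},{"hand":0,"delta_pos":[-0.1,-0.1,0.2],"rotation":[0,-0.1,6]}]' 60; python3 -c "
from h import *
togo((575.6,115.5,138),-4.6)"
```

```text
time: 9.9
tool_pos: [578.1, 117.1, 138.2]
tcp_rot: [1.0, 0.027, 0.003, 0.0]
force: [-0.8, -1.1, 8.9]
finger_gap: 25.7
t 9.9 pos [578.1 117.1 138.2] yaw 3.04 tilt [ 0.0066 -0.0003]
delta cm [-0.261  0.145  0.018] rot [ 0.01 -0.38  7.64] j [-0.31  0.46  0.08  1.8  -0.04  0.88 -0.16] F [-0.8 -1.1  8.9] M [-0.52  0.65  0.12] gap 25.7
```

```bash
python3 -m handwheel '[{"hand":0,"delta_pos":[-0.3,0.15,0.2],"rotation":[0,-0.3,4]},{"hand":0,"delta_pos":[-0.1,0,0.2],"rotation":[0,0,4]},{"hand":0,"delta_pos":[-0.1,0,0.15],"rotation":[0,0,3]}]' 60; python3 -c "
from h import *
togo((575.6,115.5,138),-4.6)"
```

```text
time: 10.2
tool_pos: [576.2, 116.8, 138.4]
tcp_rot: [0.997, -0.071, 0.004, -0.001]
force: [-0.5, 1.4, 6.1]
finger_gap: 25.8
t 10.2 pos [576.2 116.8 138.4] yaw -8.12 tilt [0.0085 0.0004]
delta cm [-0.044  0.138  0.036] rot [-0.08 -0.48 -3.52] j [-0.34  0.45  0.12  1.81 -0.07  0.87 -0.33] F [-0.5  1.4  6.1] M [0.39 0.53 1.68] gap 25.8
```

The stop is reached: 1.7 N·m of reaction after about 90° of turn. Now easing up.

```bash
python3 -m handwheel '[{"hand":0,"delta_pos":[0,0,-0.3],"rotation":[0,0,-1]},{"hand":0,"delta_pos":[0,0,-0.3],"rotation":[0,0,0]},{"hand":0,"delta_pos":[0,0,0],"rotation":[0,0,0]}]' 60; python3 -c "
from h import *
togo((575.6,115.5,145),-4.6)"
```

```text
time: 10.5
tool_pos: [576.1, 117.1, 144.9]
tcp_rot: [0.998, -0.058, 0.005, 0.0]
force: [-2.6, -1.0, 4.6]
finger_gap: 25.7
t 10.5 pos [576.1 117.1 144.9] yaw -6.65 tilt [ 0.0091 -0.001 ]
delta cm [-0.034  0.17  -0.008] rot [ 0.01 -0.52 -2.05] j [-0.34  0.44  0.12  1.81 -0.06  0.88 -0.31] F [-2.6 -1.   4.6] M [-0.2   0.8   0.68] gap 25.7
```

```bash
python3 -m handwheel '[{"hand":0,"delta_pos":[0,0,-0.4],"rotation":[0,0,0]},{"hand":0,"delta_pos":[0,0,-0.2],"rotation":[0,0,0]}]' 60; python3 -c "
from h import *
togo((575.6,115.5,145),-4.6)"; python3 -m handwheel '[{"hand":100,"delta_pos":[0,0,0],"rotation":[0,0,0]},{"hand":100,"delta_pos":[0,0,0],"rotation":[0,0,0]},{"hand":100,"delta_pos":[0,0,0],"rotation":[0,0,0]},{"hand":100,"delta_pos":[0,0,0],"rotation":[0,0,0]},{"hand":100,"delta_pos":[0,0,0],"rotation":[0,0,0]}]' 60
```

```text
time: 10.7
tool_pos: [576.1, 117.1, 145.1]
tcp_rot: [0.998, -0.058, 0.004, 0.001]
force: [3.6, 0.2, -5.6]
finger_gap: 25.7
t 10.7 pos [576.1 117.1 145.1] yaw -6.59 tilt [ 0.0089 -0.0017]
delta cm [-0.031  0.16   0.007] rot [ 0.05 -0.51 -1.99] j [-0.34  0.44  0.12  1.81 -0.06  0.89 -0.31] F [ 3.6  0.2 -5.6] M [ 0.18 -0.5   0.68] gap 25.7
time: 11.2
tool_pos: [577.1, 116.9, 145.7]
tcp_rot: [0.998, -0.06, 0.005, -0.0]
force: [-0.2, -0.1, 0.6]
finger_gap: 61.1
```

```bash
python3 -m handwheel '[{"hand":70,"delta_pos":[0,0,-3],"rotation":[0,0,0]},{"hand":70,"delta_pos":[0,0,-4],"rotation":[0,0,0]},{"hand":70,"delta_pos":[0,-4,-3],"rotation":[0,0,0]},{"hand":70,"delta_pos":[0,-4,-1],"rotation":[0,0,0]},{"hand":20,"delta_pos":[0,0,0],"rotation":[0,0,0]}]' 60
python3 - <<'E'
from h import *
togo((500,20,230),-4.6)
n="wrist";p=eyes.camera_params(n);im=eyes.read_camera(n)[:,:,::-1]; cv2.imwrite("pics/w4.png",im)
im=eyes.read_camera("scene")[:,:,::-1]; cv2.imwrite("pics/s4.png",cv2.resize(im[130:290,215:395],None,fx=3.6,fy=3.6,interpolation=cv2.INTER_CUBIC))
E
```

```text
time: 11.7
tool_pos: [585.7, 196.6, 260.9]
tcp_rot: [0.998, -0.063, 0.005, -0.001]
force: [0.4, 1.1, -0.1]
finger_gap: 60.2
t 11.7 pos [585.7 196.6 260.9] yaw -7.21 tilt [0.01   0.0013]
delta cm [-6.316 18.608  2.978] rot [-0.13 -0.56 -2.61] j [-0.45  0.37  0.1   1.62 -0.04  1.14 -0.46] F [ 0.4  1.1 -0.1] M [-0.07  0.05  0.08] gap 60.2
```

View pics/w4.png

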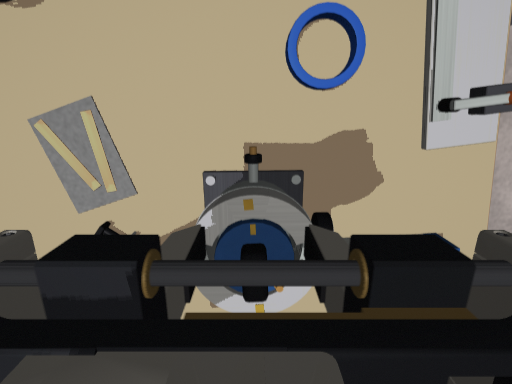

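View pics/s4.png

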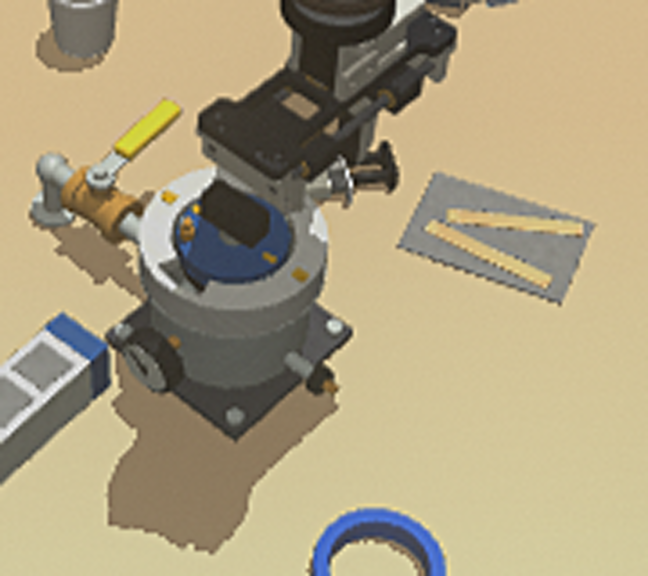

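The lid sits flush in the collar, with its marks beside the pocket marks, and it resisted the upward pull, so it's locked. Now the lever: I close the fingers and approach the pot side of the sleeve.

```bash
python3 -m handwheel '[{"hand":0,"delta_pos":[-2.4,3.8,0],"rotation":[0,-0.3,0]},{"hand":0,"delta_pos":[-2.4,3.8,0],"rotation":[0,-0.3,0]},{"hand":0,"delta_pos":[-2.4,3.8,0],"rotation":[0,0,0]},{"hand":0,"delta_pos":[-1.0,3.5,0],"rotation":[0,0,0]},{"hand":0,"delta_pos":[0,2.0,0],"rotation":[0,0,0]}]' 20
python3 - <<'E'
from h import *
togo((493.5,14.6,90),-6.6)
E
```

```text
time: 12.3
tool_pos: [474.4, 24.3, 254.1]
tcp_rot: [0.998, -0.067, -0.006, 0.003]
force: [1.4, -0.6, -1.1]
finger_gap: 13.1
t 12.3 pos [474.4  24.3 254.1] yaw -7.66 tilt [-0.0115 -0.0052]
delta cm [ 2.199  0.6   16.393] rot [ 0.38  0.62 -1.06] j [-0.28  0.13  0.18  1.95 -0.02  1.07 -0.22] F [ 1.4 -0.6 -1.1] M [-0.08  0.06 -0.01] gap 13.1
```

```bash
python3 -m handwheel '[{"hand":0,"delta_pos":[2.0,0.5,3],"rotation":[0.3,0.5,-1]},{"hand":0,"delta_pos":[0,0,4],"rotation":[0,0,0]},{"hand":0,"delta_pos":[0,0,4],"rotation":[0,0,0]},{"hand":0,"delta_pos":[0,0,3],"rotation":[0,0,0]},{"hand":0,"delta_pos":[0,0,0],"rotation":[0,0,0]}]' 20
python3 - <<'E'
from h import *
togo((493.5,14.6,88),-6.6)
n="wrist";im=eyes.read_camera(n)[:,:,::-1]; cv2.imwrite("pics/w5.png",im)
im=eyes.read_camera("scene")[:,:,::-1]; cv2.imwrite("pics/s5.png",cv2.resize(im[130:290,175:355],None,fx=3.6,fy=3.6,interpolation=cv2.INTER_CUBIC))
E
```

```text
time: 12.8
tool_pos: [489.4, 1.1, 110.1]
tcp_rot: [0.998, -0.068, -0.0, 0.003]
force: [-0.9, 0.1, 0.1]
finger_gap: 0.4
t 12.8 pos [489.4   1.1 110.1] yaw -7.84 tilt [-0.0011 -0.005 ]
delta cm [ 0.222 -1.4    2.205] rot [ 0.29  0.03 -1.24] j [-0.22  0.35  0.19  2.06 -0.09  0.74 -0.12] F [-0.9  0.1  0.1] M [-0.09  0.15 -0.  ] gap 0.4
```

View pics/s5.png

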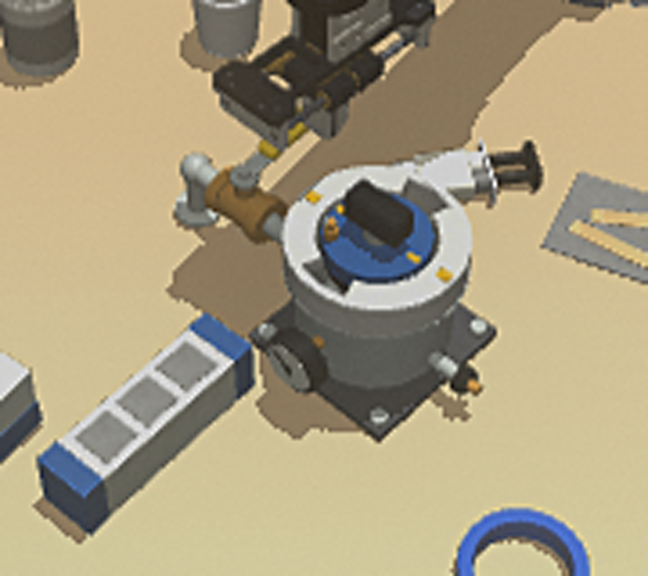

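```bash
python3 -m handwheel '[{"hand":0,"delta_pos":[0.2,-1.5,0],"rotation":[0.2,0,-1]},{"hand":0,"delta_pos":[0,-0.3,1],"rotation":[0,0,0]},{"hand":0,"delta_pos":[0,0,1],"rotation":[0,0,0]},{"hand":0,"delta_pos":[0,0,0],"rotation":[0,0,0]}]' 20
python3 - <<'E'
from h import *
togo((493.5,14.6,88),-6.6)
E
```

```text
time: 13.3
tool_pos: [502.0, 21.6, 97.6]
tcp_rot: [0.998, -0.058, 0.008, -0.001]
force: [0.8, 0.1, -0.9]
finger_gap: 0.1
t 13.3 pos [502.   21.6  97.6] yaw -6.69 tilt [0.0158 0.0014]
delta cm [-0.777  0.802  0.948] rot [-0.19 -0.89 -0.09] j [-0.24  0.38  0.17  2.05 -0.1   0.7  -0.12] F [ 0.8  0.1 -0.9] M [-0.07  0.16  0.03] gap 0.1
```

```bash
cat >> h.py <<'E'
def lever(th,o=19,z=88,r=70):
    ax=np.array([558.4,-33.2]); f=np.radians(173.4+th); u=np.array([np.cos(f),np.sin(f)]); t=np.array([-u[1],u[0]])
    P=ax+r*u-o*t; print("target",th,P.round(1)); togo((*P,z),-6.6+th)
E
python3 -m handwheel '[{"hand":0,"delta_pos":[-0.8,0.8,0.8],"rotation":[0,-0.8,0]},{"hand":0,"delta_pos":[0,0.5,0.2],"rotation":[0,0,0]},{"hand":0,"delta_pos":[0,0.7,0],"rotation":[0,0,0]},{"hand":0,"delta_pos":[0,0,0],"rotation":[0,0,0]}]' 20
python3 - <<'E'
from h import *
lever(0)
E
```

```text
time: 13.7
tool_pos: [490.7, 0.5, 86.6]
tcp_rot: [0.998, -0.058, 0.0, -0.001]
force: [0.2, -0.5, -0.0]
finger_gap: 0.2
target 0 [491.   -6.3]
t 13.7 pos [490.7   0.5  86.6] yaw -6.69 tilt [0.0004 0.0027]
delta cm [ 0.118  0.672 -0.137] rot [-0.15 -0.   -0.09] j [-0.2   0.39  0.17  2.07 -0.11  0.69 -0.07] F [ 0.2 -0.5 -0. ] M [-0.14  0.01  0.04] gap 0.2
```

```bash
python3 -m handwheel '[{"hand":0,"delta_pos":[0,0.6,-0.1],"rotation":[0,0,0]},{"hand":0,"delta_pos":[0,0.7,0],"rotation":[0,0,-4]},{"hand":0,"delta_pos":[-0.1,1.0,0],"rotation":[0,0,-8]},{"hand":0,"delta_pos":[-0.2,1.0,0],"rotation":[0,0,-8]}]' 20
python3 - <<'E'
from h import *
lever(20)
E
```

```text
time: 14.1
tool_pos: [485.2, -29.6, 87.9]
tcp_rot: [0.992, 0.123, -0.001, -0.004]
force: [1.2, 2.8, -0.9]
finger_gap: 0.3
target 20 [485.9 -30.9]
t 14.1 pos [485.2 -29.6  87.9] yaw 14.12 tilt [-0.0024  0.007 ]
delta cm [ 0.036  0.142 -0.013] rot [-0.42  0.04  0.72] j [-0.07  0.38  0.09  2.08 -0.07  0.69  0.32] F [ 1.2  2.8 -0.9] M [ 0.6  -0.19  0.02] gap 0.3
```

```bash
python3 -m handwheel '[{"hand":0,"delta_pos":[-0.1,1.1,0],"rotation":[-0.3,0,-7.5]},{"hand":0,"delta_pos":[-0.2,1.05,0],"rotation":[0,0,-8]},{"hand":0,"delta_pos":[-0.2,1.05,0],"rotation":[0,0,-8]}]' 20
python3 - <<'E'
from h import *
lever(44)
E
```

```text
time: 14.4
tool_pos: [489.9, -59.8, 87.8]
tcp_rot: [0.943, 0.332, -0.002, -0.003]
force: [-1.2, 3.5, -0.2]
finger_gap: 0.4
target 44 [491.3 -60.6]
t 14.4 pos [489.9 -59.8  87.8] yaw 38.74 tilt [-0.0053  0.0053]
delta cm [ 0.051  0.152 -0.017] rot [-0.42  0.05  1.34] j [ 0.07  0.39  0.    2.05 -0.01  0.7   0.75] F [-1.2  3.5 -0.2] M [ 0.55  0.25 -0.04] gap 0.4
```

```bash
python3 -m handwheel '[{"hand":0,"delta_pos":[-0.1,1.2,0],"rotation":[-0.3,0,-7]},{"hand":0,"delta_pos":[-0.1,1.05,0],"rotation":[0,0,-8]},{"hand":0,"delta_pos":[-0.1,1.05,0],"rotation":[0,0,-8]}]' 20
python3 - <<'E'
from h import *
lever(67)
E
```

```text
time: 14.7
tool_pos: [506.9, -85.4, 87.4]
tcp_rot: [0.854, 0.52, -0.004, -0.004]
force: [-3.3, 1.6, 1.3]
finger_gap: 0.4
target 67 [507.3 -84.7]
t 14.7 pos [506.9 -85.4  87.4] yaw 62.7 tilt [-0.0105  0.0033]
delta cm [ 0.077 -0.001 -0.063] rot [-0.62  0.12  2.3 ] j [ 0.19  0.43 -0.08  2.    0.05  0.73  1.17] F [-3.3  1.6  1.3] M [ 0.22  0.65 -0.03] gap 0.4
```

```bash
python3 -m handwheel '[{"hand":0,"delta_pos":[0,1.05,0],"rotation":[-0.4,0,-7]},{"hand":0,"delta_pos":[0,1.05,0],"rotation":[0,0,-8]},{"hand":0,"delta_pos":[0,0.9,0],"rotation":[0,0,-5]}]' 20
python3 - <<'E'
from h import *
lever(90)
E
```

```text
time: 15.0
tool_pos: [529.9, -99.5, 86.5]
tcp_rot: [0.747, 0.665, -0.006, -0.005]
force: [-13.2, 2.0, 6.5]
finger_gap: 0.1
target 90 [ 531.5 -100.6]
t 15.0 pos [529.9 -99.5  86.5] yaw 83.41 tilt [-0.0144 -0.0007]
delta cm [-0.082  0.166 -0.153] rot [-0.82  0.14  0.01] j [ 0.26  0.47 -0.16  1.93  0.11  0.76  1.5 ] F [-13.2   2.    6.5] M [0.75 3.2  0.07] gap 0.1
```

Force has risen to 13 N, so the lever is at its stop. One more nudge, then I back off and check.

```bash
python3 -m handwheel '[{"hand":0,"delta_pos":[0,0.5,-0.1],"rotation":[0,0,0]},{"hand":0,"delta_pos":[0,0.2,0],"rotation":[0,0,0]}]' 20;  python3 -m handwheel '[{"hand":0,"delta_pos":[0,-2,0],"rotation":[0,0,0]},{"hand":0,"delta_pos":[0,-3,-1],"rotation":[0,0,0]},{"hand":0,"delta_pos":[0,-3,-4],"rotation":[0,0,0]},{"hand":0,"delta_pos":[0,-3,-4],"rotation":[0,0,0]},{"hand":0,"delta_pos":[0,-4,-4],"rotation":[0,0,0]}]' 20;  python3 -m handwheel '[{"hand":0,"delta_pos":[0,-5,-3],"rotation":[0,0,0]},{"hand":0,"delta_pos":[0,0,0],"rotation":[0,0,0]},{"hand":0,"delta_pos":[0,0,0],"rotation":[0,0,0]}]' 20
python3 - <<'E'
from h import *
lever(90)
for n in ["top","scene","wrist"]:
    im=eyes.read_camera(n)[:,:,::-1]; cv2.imwrite(f"pics/{n}6.png",im)
    if n!="wrist":
        z=im[120:240,150:330] if n=="top" else im[130:290,175:355]
        cv2.imwrite(f"pics/{n}6z.png",cv2.resize(z,None,fx=3.6,fy=3.6,interpolation=cv2.INTER_CUBIC))
E
```

```text
time: 15.2
tool_pos: [529.2, -99.9, 85.8]
tcp_rot: [0.746, 0.666, -0.011, -0.011]
force: [-1.5, -0.2, 1.1]
finger_gap: 0.5
time: 15.7
tool_pos: [385.7, -85.2, 213.7]
tcp_rot: [0.747, 0.665, -0.012, -0.014]
force: [0.7, 0.7, 1.0]
finger_gap: 0.6
time: 16.0
tool_pos: [343.7, -81.9, 247.2]
tcp_rot: [0.748, 0.664, -0.009, -0.008]
force: [-0.1, -0.6, -0.2]
finger_gap: 0.5
target 90 [ 531.5 -100.6]
t 16.0 pos [343.7 -81.9 247.2] yaw 83.24 tilt [-0.0245 -0.0002]
delta cm [ 0.408 19.25  15.454] rot [-1.39  0.17 -0.16] j [ 0.35 -0.08 -0.19  2.19 -0.01  1.06  1.63] F [-0.1 -0.6 -0.2] M [ 0.07 -0.08 -0.02] gap 0.5
```

View pics/top6z.png

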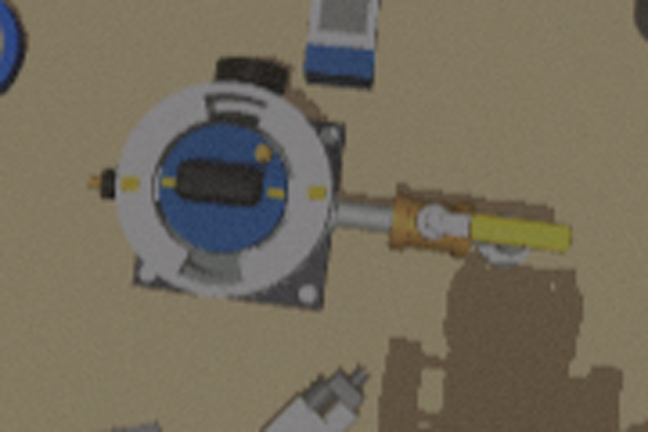

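View pics/scene6z.png

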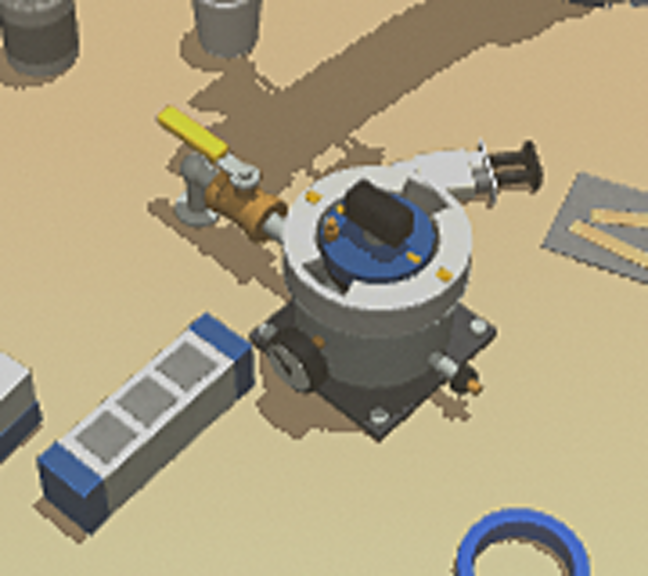

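View pics/wrist6.png

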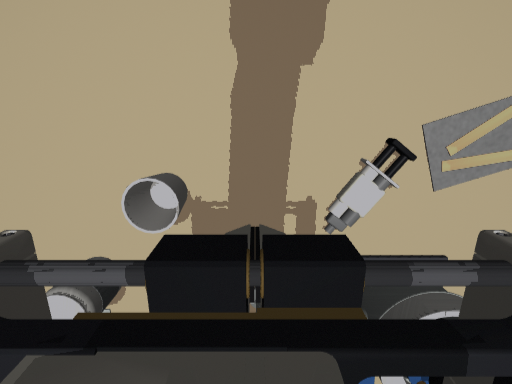

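The top view shows the sleeve along the pipe and the lid's marks in line with the pocket marks. I'll check both angles numerically.

Run:
```python
from h import *
for n in ["top","scene"]:
    im=cv2.imread(f"pics/{n}6.png"); g=cv2.cvtColor(im,cv2.COLOR_BGR2HSV)
    m=cv2.inRange(g,(24,150,100),(34,255,255)); k=np.zeros_like(m)
    if n=="top": k[170:200,275:320]=m[170:200,275:320]
    else: k[155:178,215:240]=m[155:178,215:240]
    pts=cv2.findNonZero(k).reshape(-1,2)
    X=ray(n,pts,105)[:,:2]; c=X.mean(0); w,v=np.linalg.eigh(np.cov((X-c).T)); d=v[:,1]*-np.sign(v[1,1])
    a=np.array([558.4,-33.2])
    print(n,len(pts),c.round(1),"pca",np.degrees(np.arctan2(d[1],d[0]))+360,"from axis",np.degrees(np.arctan2(*(c-a)[::-1]))+360, "expect 263.4")
# start comparison
im=cv2.imread("pics/top0.png"); g=cv2.cvtColor(im,cv2.COLOR_BGR2HSV); m=cv2.inRange(g,(24,150,100),(34,255,255)); k=m*0; k[188:225,260:280]=m[188:225,260:280]
X=ray("top",cv2.findNonZero(k).reshape(-1,2),105)[:,:2]; c=X.mean(0); w,v=np.linalg.eigh(np.cov((X-c).T)); print("start pca",np.degrees(np.arctan2(v[1,1],v[0,1])),c)
im=cv2.imread("pics/top6.png"); g=cv2.cvtColor(im,cv2.COLOR_BGR2HSV); m=((g[...,0]>=17)&(g[...,0]<35)&(g[...,1]>120)&(g[...,2]>90)).astype(np.uint8); k=m*0; k[155:190,180:245]=m[155:190,180:245]
N,l,st,c=cv2.connectedComponentsWithStats(k)
for i in range(1,N):
    if st[i,4]>2: print(st[i,4],c[i].round(1),ray("top",c[i],137).round(1))
```

```text
top 52 [553.2 -93.9] pca 261.76810997454385 from axis 265.1210103497958 expect 263.4
scene 100 [555.  -92.9] pca 264.3690327101413 from axis 266.70161275385743 expect 263.4
start pca 178.4834070947685 [503.37227838 -32.27731203]
10 [222.8 162. ] [[599.7  89.  137. ]]
10 [185.5 170.8] [[575.6 181.3 137. ]]
4 [196.5 170. ] [[578.2 154.  137. ]]
5 [226.6 173.2] [[571.7  78.8 137. ]]
12 [237.5 173. ] [[572.8  51.5 137. ]]
```

Run:
```python
import cv2,numpy as np
a=cv2.imread("pics/scene0.png");b=cv2.imread("pics/scene6.png");d=cv2.absdiff(a,b).max(2)
cv2.imwrite("pics/diff.png",np.hstack([cv2.resize(b,(400,300)),cv2.cvtColor(cv2.resize(d,(400,300)),cv2.COLOR_GRAY2BGR)*2]))
from rig import ticket
print(ticket.close_job())
```

```text
the job is handed in; nothing more can be done
None
```

View pics/diff.png

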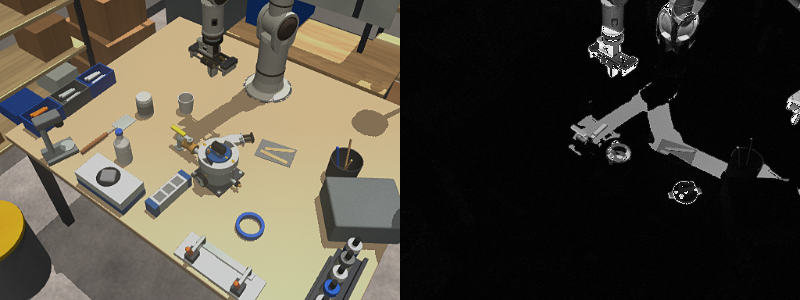

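The pot is closed and locked, the air valve is open, and the job was handed in at about 16 s of the 67 s allowed.

**Lid:** I set it on with both lugs through the gaps and pressed it about 10 mm onto the seal. I then turned it clockwise to the stop, where it pushed back with 1.7 N·m, and let it spring up. Its underside came to rest about 119 mm up, and it did not move when I pulled it upward. The top camera puts the turn at about 88°. While turning, the lid drifted sideways by up to about 3 mm, and I corrected that as I went.

**Valve:** I swung the lever only after those lock checks, until the force on the stop reached 13 N. Two later checks were less clear-cut:
- **Last nudge:** it ended at only about 1.5 N, so it did not confirm the stop a second time.
- **Lever angle:** the cameras read 262–267° against an expected 263.4°, so they agree only to within a few degrees. To the eye, the lever is in line with its pipe.

**Bench:** comparing pictures from before and after showed only the lid, lever, arm and shadows changed, and the gripper was well clear of everything at hand-in.

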